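# Load the mill roller up its ramp and bolt it in

## Robot

A 6-joint arm with a two-finger parallel gripper is mounted at the origin on the work surface. World frame = base frame: x ahead of the robot, y to its left, z up, the work surface at z = 0. Lengths are in m, angles in rad, forces in N, time in s.
With the tool pointing down it reaches from about 0.25 to 0.725 m from the base axis. Payload 9.7 kg.
Tool frame: the origin (TCP) lies at the very end of the fingers, on their centre line; the grasp point (between the pads) lies 19 mm behind it; z points along the fingers, y is the line along which they close (so a half turn about z gives the same grasp; the last joint's range is limited). The gripper opens to 85 mm and grips with 20 to 120 N. Pads are 22 mm wide; open, the fingers measure 114 mm over their backs; the gripper's body (76 mm by 85 mm) begins 54 mm behind the grasp point. The pads swing forward as they close: fully open they stand 13 mm farther back than shut.
Start: joints at [1.235, 0.087, 0.176, 1.66, 0, 1.571], TCP at [0.181, 0.519, 0.193] pointing down, gripper open.
Joint ranges: [-3.13, 3.13], [-0.85, 1.81], [-1.15, 1.24], [-2.2, 2.28], [-1.44, 1.52], [-3.14, 3.14]. Speed limits (rad/s): [2.22, 2.22, 2.57, 3.14, 3.14, 3.14].

## Interface

Orientations are given as a 3x3 rotation matrix whose columns are the frame's x, y, z axes.
In Python, from cell import manip, viewer, workorder gives the robot as it stands.
- The arm moves only by the tool jog_arm, never from a script. Its argument "deltas" is a list of rows, each an object with "translation": the shift along the tool's x, y, z in m, a list of three; "turn": the turn about the tool's z in degrees; "claw": the opening, from 0 (shut) to 1 (fully open). In form: [{"translation": [tx, ty, tz], "turn": turn, "claw": claw}, ...]. A call has 1 to 10 rows; each row shifts and turns the commanded pose from where the row before left it, along the tool's axes as they then stand; what a row does not reach is not made up. A row lasts 1/12 s, in which the tool goes at most 41.7 mm and 7.16 degrees, less where a joint would pass 70% of its speed; a pose out of reach is approached as far as the arm can. A call with a gripper value outside its range is refused whole. The fingers move at their own pace and stop on an object; "grip_force" is the grip in N (left out, the last holds). Time passes only in rows, so rows that do not move let the fingers close. It gives the time, the measured TCP pose, the force, the opening and the grip force at its end, in the units of the state.
- manip.get_state(): the state, without advancing time (a new reading comes with each control period).
- viewer.get_image(name): name is "scene" or "top" or "wrist"; returns (picture, depth): 480x640x3 uint8, blue, green, red; 480x640 float32, m along the optical axis (not along the pixel's ray), 0 where there is no reading.
- viewer.camera_params(name): a dict with "intrinsics" (3x3 intrinsics, pixels), "rvec" (rotation vector, rad) and "tvec" (3), from world to camera coordinates, as OpenCV has them; the wrist camera has in their place "hand_eye" (4x4, takes a point from camera to tool coordinates, whose origin is the TCP and whose axes are the flange's). Camera axes: x right, y down, z forward; pixel columns grow to the right and rows downward; lengths in m; the calibration is good to about 2 mm. The wrist camera is an equidistant fisheye: a pixel r from the principal point sees the ray r / f radians off the axis. A picture is of the moment at which its call begins: read the wrist's pose just before it. camera_params takes no time and is no camera call.
- workorder.hand_in(): hands the job in; it is judged then, once.
The state is a dict: "clock": time; "joints": joint angles; "qvel": joint speeds; "tau": joint torques, N m; "tcp_pos": TCP position; "eef_rot": TCP orientation; "wrist_force": force on the tool from outside, world axes, zero at the start; "ft_torque": the same for the moment, N m; "width": finger opening in m; "grip_force": force on a finger pad.
Only numpy, scipy, OpenCV 4.12 (cv2) and the standard library are available. Lean on these libraries where they do the work, as an engineer would, in place of code of your own. Each camera call takes 0.05 s, during which the arm holds its last target. There are 200 camera calls.

## Task

With the fingertips only, slowly push the steel roller from the landing up the ramp of the bench mill until it drops into its seat against the stop plate, keeping it under control so that it never runs back down or shoots ahead. Then push the retaining bolt beside the seat fully in behind the roller, and move clear. Do not grip or lift the roller, and leave everything else on the table as it is.

Things in the scene. Friction and masses are not known exactly. Their poses are not given: they have to be found in the camera images.
- ramp: Fixed plywood loading ramp of a bench mill. Origin on the table under its middle; x level, pointing uphill; y across; z up. Floor height along x: landing 12 mm high, x -160 to -60 mm; slope rising 12 to 40 mm, x -60 to 90; crest 40 mm, x 90 to 100; seat trough 36 mm, x 100 to 140. Channel 96 mm wide between 10 mm thick cheeks, 10 mm above the floor (13 mm beside the seat).
- stop (a point): Middle of the stop plate's top edge, on the face the roller meets: x 140, y 0, z 85 mm in the ramp's frame. The steel plate is 85 mm high above the table and the grey gear housing behind it is 95 mm high and reaches x 205 mm.
- roller: Polished, slippery steel roller, 0.4 to 0.85 kg, 50 mm diameter, 90 mm long, with a stub axle 14 mm thick and 10 mm long on each end. Origin at its centre, y axis along the roller. Starts on the landing, lying across the channel. Free to roll: left alone on the slope it runs back down; in the 4 mm deep seat trough it stays by itself.
- seat (a point): Where the roller's centre lies when it is fully home in the seat against the stop plate: x 114.3, y 0, z 61 mm in the ramp's frame, same axes as the ramp.
- bolt (a joint): Retaining bolt, 10 mm round bar in a bracket outside the +y cheek, 33 mm downhill of the seat, 61 mm above the table. 0 m = fully out, 0.040 m = fully in, across the channel behind the seated roller; grows as it is pushed towards the ramp's -y. Starts at 0 to 8 mm; about 2 N slides it, it stays where left, hard end at 40 mm. When in, the roller cannot pass.
- bolt_end (a point): Centre of the outer face of the bolt's round end cap (20 mm across, 6 mm thick), the face to push on; axes as the ramp's, the face looks to +y. With the bolt fully out: x 81, y 116, z 61 mm in the ramp's frame. The bracket's outer face is at y 69 mm; the cap never reaches it.
- solder: Not part of the job, leave alone: spool of solder, 52 mm across, 42 mm tall, on the table beside the ramp, on the bolt's side; origin on its underside.
- flux: Not part of the job, leave alone: small amber jar, 44 mm across, 75 mm tall, beside the ramp on the side away from the bolt; origin on its underside.
- pliers: Not part of the job, leave alone: orange-handled running pliers lying flat, 165 mm long, 16 mm high, beside the landing, on the side away from the bolt; origin on its underside.
- pane: Not part of the job, leave alone: green glass sheet 130 x 140 x 4 mm, lying flat; origin on its underside.
- offcut: Not part of the job, leave alone: brown glass offcut 90 x 60 x 4 mm, lying flat; origin on its underside.
- tape: Not part of the job, leave alone: yellow tape ring 74 mm across, 19 mm high, lying flat; origin on its underside.
- marker: Not part of the job, leave alone: grey and black marker pen, 130 mm long, 14 mm high; origin on its underside.
- cup: Not part of the job, leave alone: white mug, 80 mm across, 95 mm tall; origin on its underside.
Things that resemble listed ones, but are neither listed nor needed, are in the scene too. Leave any blue or pink look-alike of the roller alone.

How it is judged:
By the outcome, as a careful person would: the job done as asked, in the order asked, and still so for the second after the job is handed in, with the robot touching nothing.
It also fails if it takes over 51 s, if anything falls off the work surface, if the arm or the gripper's body presses on something with over 40 N, if the wrist force passes 120 N, or if a joint passes its speed limit or range.

## Working session

There is one attempt and no reset: what is moved stays moved. The work goes in short steps, Python scripts to look and compute and a tool call to move; the robot and the scene stay as the last step left them, time stands still between calls to the robot, and variables do not carry over. Pictures are saved under pics/ and viewed, at most 10 in all, crops included, and the job is handed in when it is done.

Besides the shell and the picture viewer there is one more tool, called after ">>>" as a command line: name --argument value ..., lists and objects as JSON in quotes. jog_arm: Moves the arm, as the interface text tells. Its arguments: {"type":"object","properties":{"deltas":{"type":"array"},"grip_force":{"type":"number"}},"required":["deltas"]}

```bash
mkdir -p pics; cat > h.py <<'E'
import numpy as np, cv2
from cell import manip, viewer, workorder
def cam(n):
    p=viewer.camera_params(n); R=cv2.Rodrigues(np.array(p['rvec'],float))[0]
    return np.array(p['intrinsics']),R,np.array(p['tvec'],float).reshape(3)
def cloud(n,d):
    K,R,t=cam(n); v,u=np.mgrid[:480,:640]
    P=np.stack([(u-K[0,2])/K[0,0]*d,(v-K[1,2])/K[1,1]*d,d],-1)
    W=(P-t)@R; W[d==0]=np.nan
    return W
E
python3 - <<'E'
from h import *
for n in('top','scene'):
    im,d=viewer.get_image(n); cv2.imwrite(f'pics/{n}.png',im); np.save(f'{n}.npy',d); 
    K,R,t=cam(n); print(n,-R.T@t)
s=manip.get_state(); print(s['clock'],s['tcp_pos'],s['eef_rot'],s['wrist_force'],s['width'])
E
```

```text
top [0.40870388 0.0069651  1.32509063]
scene [1.04608069 0.55890335 1.12901058]
0.1 [0.1811772  0.51903562 0.19213863] [[-9.44125656e-01  3.29585478e-01 -3.96653099e-04]
 [ 3.29585717e-01  9.44124967e-01 -1.14137400e-03]
 [-1.69020157e-06 -1.20833167e-03 -9.99999270e-01]] [0.25758842 0.6855425  0.17240934] 0.08557815615691708
```

View pics/top.png

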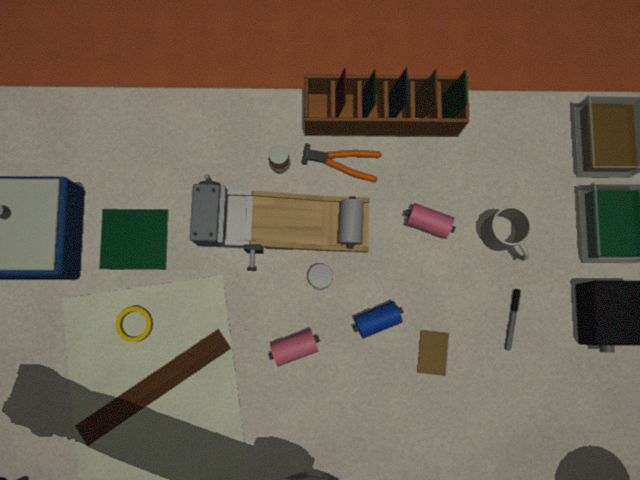

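View pics/scene.png

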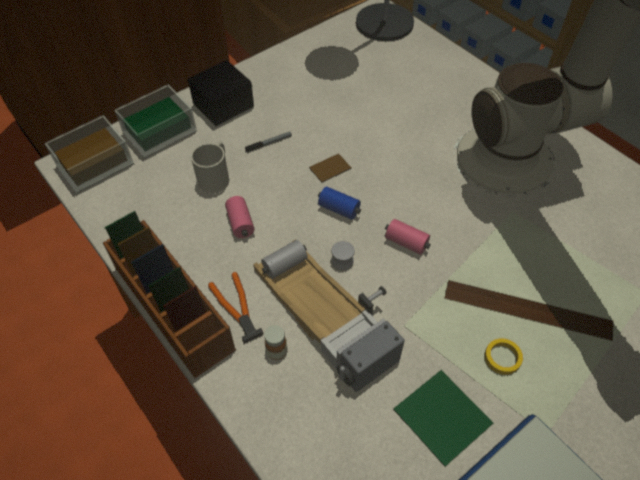

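```bash
cat > fit.py <<'E'
from h import *
from scipy.optimize import differential_evolution
W=cloud('top',np.load('top.npy')); 
print('pix', [W[v,u].round(3) for u,v in((210,215),(350,220),(290,220),(252,268),(253,247),(320,276),(280,158))])
P=W[165:285,180:390].reshape(-1,3); P=P[~np.isnan(P[:,0])]
def height(x,y):
    f=np.interp(x,[-160,-60,90,100,100.1,140],[12,12,40,40,36,36])
    h=np.where(abs(y)<48,f,np.where(abs(y)<58,f+np.where(x>100,13,10),0))
    h=np.where((x<-160),0,h); return h
def loc(p,P):
    c,s=np.cos(p[2]),np.sin(p[2]); d=(P[:,:2]-p[:2])*1000
    return d@[c,s],d@[-s,c]
def cost(p):
    x,y=loc(p,P); m=(x>-175)&(x<138)&(abs(y)<72)&~((x>50)&(x<110)&(y>45))&~((x<-60)&(x>-158)&(abs(y)<50))
    e=np.abs(P[:,2]*1000-height(x,y)); xx=x[~m&(x>150)&(x<195)&(abs(y)<30)]
    e2=np.minimum(abs(P[(x>145)&(x<200)&(abs(y)<35)][:,2]*1000-95),12)
    return np.minimum(e[m],12).sum()/max(m.sum(),1)+ (e2.mean() if len(e2) else 12)*.3
c=W[220,290]
r=differential_evolution(cost,[(c[0]-.05,c[0]+.05),(c[1]-.08,c[1]+.08),(1.57-.3,1.57+.3)],seed=1,popsize=20,tol=1e-6)
print(r.x,r.fun); np.save('ramp.npy',r.x)
x,y=loc(r.x,P)
m=(x<-20)&(x>-158)&(abs(y)<46)&(P[:,2]>.045); 
print('roller top', P[m].shape, x[m].min(),x[m].max(),y[m].min(),y[m].max(), np.median(x[m&(P[:,2]>.058)]),P[m][:,2].max())
m=(abs(x-81)<14)&(y>70)&(y<125)&(P[:,2]>.04); print('bolt',x[m].min(),x[m].max(),y[m].min(),y[m].max(),P[m][:,2].max())
m=(abs(x-81)<20)&(y>50)&(y<75)&(P[:,2]>.03); print('bracket z',P[m][:,2].max())
m=(x>138)&(x<215)&(abs(y)<70)&(P[:,2]>.03); print('housing y',np.percentile(y[m],[1,99]),np.percentile(x[m],[1,99]))
E
python3 fit.py
```

```text
pix [array([0.644, 0.208, 0.093]), array([ 0.64 , -0.075,  0.062]), array([0.645, 0.049, 0.032]), array([0.54 , 0.124, 0.069]), array([0.583, 0.123, 0.068]), array([ 0.526, -0.014,  0.046]), array([0.767, 0.069, 0.078])]
[0.64532969 0.04157494 1.53927706] 3.4582711087959748
roller top (968, 3) -144.7574787413009 -95.92688570985493 -44.44808085681473 45.958362605078044 -120.12829241762255 0.07187259158401202
bolt 71.40747199516788 89.5515597799453 70.22659447891434 112.23354109632412 0.07591297065269355
bracket z 0.07584157389794512
housing y [-68.06594842  58.75061074] [138.89982141 203.43381838]
```

```bash
cat >> h.py <<'E'
ramp=np.load('ramp.npy')
def Rr():
    c,s=np.cos(ramp[2]),np.sin(ramp[2]); return np.array([[c,-s],[s,c]])
def status():
    s=manip.get_state(); p=np.array(s['tcp_pos']); R=np.array(s['eef_rot'])
    q=Rr().T@(p[:2]-ramp[:2])*1e3
    print('t',s['clock'],'ramp xy z',q.round(1),(p[2]*1e3).round(1),'yaw err',np.degrees(np.arctan2(R[1,0],R[0,0])-ramp[2]).round(2),'F',np.round(s['wrist_force'],2),'w',s['width'])
    return p,R
def plan(rx,ry,z,n,turn):   # straight to ramp-frame target (mm), rows in tool axes
    p,R=status(); T=np.r_[ramp[:2]+Rr()@np.array([rx,ry])/1e3,z/1e3]; d=(T-p)/n
    print('target',T)
    for i in range(n):
        a=np.radians(turn/n*i); Rz=np.array([[np.cos(a),-np.sin(a),0],[np.sin(a),np.cos(a),0],[0,0,1]])
        print(i,((R@Rz).T@d*1e3).round(1), round(turn/n,2))
E
python3 -c "
from h import *
plan(-174,0,150,30,72.6)"
```

```text
t 0.1 ramp xy z [462.6 479. ] 192.1 yaw err 72.56 F [0.26 0.69 0.17] w 0.08557815615691708
target [ 0.63984625 -0.13233864  0.15      ]
0 [-21.6 -15.5   1.4] 2.42
1 [-22.2 -14.5   1.4] 2.42
2 [-22.8 -13.6   1.4] 2.42
3 [-23.4 -12.6   1.4] 2.42
4 [-23.9 -11.6   1.4] 2.42
5 [-24.4 -10.6   1.4] 2.42
6 [-24.8  -9.6   1.4] 2.42
7 [-25.2  -8.5   1.4] 2.42
8 [-25.5  -7.4   1.4] 2.42
9 [-25.8  -6.3   1.4] 2.42
10 [-26.   -5.2   1.4] 2.42
11 [-26.2  -4.1   1.4] 2.42
12 [-26.4  -3.    1.4] 2.42
13 [-26.5  -1.9   1.4] 2.42
14 [-26.5  -0.8   1.4] 2.42
15 [-26.6   0.3   1.4] 2.42
16 [-26.5   1.4   1.4] 2.42
17 [-26.4   2.6   1.4] 2.42
18 [-26.3   3.7   1.4] 2.42
19 [-26.1   4.8   1.4] 2.42
20 [-25.9   5.9   1.4] 2.42
21 [-25.6   7.    1.4] 2.42
22 [-25.3   8.    1.4] 2.42
23 [-24.9   9.1   1.4] 2.42
24 [-24.5  10.2   1.4] 2.42
25 [-24.1  11.2   1.4] 2.42
26 [-23.6  12.2   1.4] 2.42
27 [-23.1  13.2   1.4] 2.42
28 [-22.5  14.1   1.4] 2.42
29 [-21.9  15.1   1.4] 2.42
```

>>> jog_arm --deltas '[{"translation": [-0.0216,-0.0155,0.001],"turn": 2.42,"claw": 0.4},{"translation": [-0.0222,-0.0145,0.001],"turn": 2.42,"claw": 0.4},{"translation": [-0.0228,-0.0136,0.001],"turn": 2.42,"claw": 0.4},{"translation": [-0.0234,-0.0126,0.001],"turn": 2.42,"claw": 0.4},{"translation": [-0.0239,-0.0116,0.001],"turn": 2.42,"claw": 0.4},{"translation": [-0.0244,-0.0106,0.001],"turn": 2.42,"claw": 0.4},{"translation": [-0.0248,-0.0096,0.001],"turn": 2.42,"claw": 0.4},{"translation": [-0.0252,-0.0085,0.001],"turn": 2.42,"claw": 0.4},{"translation": [-0.0255,-0.0074,0.001],"turn": 2.42,"claw": 0.4},{"translation": [-0.0258,-0.0063,0.001],"turn": 2.42,"claw": 0.4}]'

```text
clock: 0.93
tcp_pos: [0.3347, 0.3009, 0.1825]
eef_rot: [[-0.725, 0.689, -0.0], [0.689, 0.725, -0.0], [0.0, -0.0, -1.0]]
wrist_force: [0.8, 0.9, -1.2]
width: 0.034
grip_force: 0.0
```

>>> jog_arm --deltas '[{"translation": [-0.026,-0.0052,0.001],"turn": 2.42,"claw": 0.4},{"translation": [-0.0262,-0.0041,0.001],"turn": 2.42,"claw": 0.4},{"translation": [-0.0264,-0.003,0.001],"turn": 2.42,"claw": 0.4},{"translation": [-0.0265,-0.0019,0.001],"turn": 2.42,"claw": 0.4},{"translation": [-0.0265,-0.0008,0.001],"turn": 2.42,"claw": 0.4},{"translation": [-0.0266,0.0003,0.001],"turn": 2.42,"claw": 0.4},{"translation": [-0.0265,0.0014,0.001],"turn": 2.42,"claw": 0.4},{"translation": [-0.0264,0.0026,0.001],"turn": 2.42,"claw": 0.4},{"translation": [-0.0263,0.0037,0.001],"turn": 2.42,"claw": 0.4},{"translation": [-0.0261,0.0048,0.001],"turn": 2.42,"claw": 0.4}]'

```text
clock: 1.77
tcp_pos: [0.4877, 0.0839, 0.1724]
eef_rot: [[-0.378, 0.926, -0.0], [0.926, 0.378, -0.0], [0.0, -0.0, -1.0]]
wrist_force: [-0.9, -0.1, 0.9]
width: 0.0344
grip_force: 0.0
```

>>> jog_arm --deltas '[{"translation": [-0.0259,0.0059,0.001],"turn": 2.42,"claw": 0.4},{"translation": [-0.0256,0.007,0.001],"turn": 2.42,"claw": 0.4},{"translation": [-0.0253,0.008,0.001],"turn": 2.42,"claw": 0.4},{"translation": [-0.0249,0.0091,0.001],"turn": 2.42,"claw": 0.4},{"translation": [-0.0245,0.0102,0.001],"turn": 2.42,"claw": 0.4},{"translation": [-0.0241,0.0112,0.001],"turn": 2.42,"claw": 0.4},{"translation": [-0.0236,0.0122,0.001],"turn": 2.42,"claw": 0.4},{"translation": [-0.0231,0.0132,0.001],"turn": 2.42,"claw": 0.4},{"translation": [-0.0225,0.0141,0.001],"turn": 2.42,"claw": 0.4},{"translation": [-0.0219,0.0151,0.001],"turn": 2.42,"claw": 0.4}]'

```text
clock: 2.6
tcp_pos: [0.6407, -0.1331, 0.1621]
eef_rot: [[0.034, 0.999, -0.001], [0.999, -0.034, 0.0], [0.0, -0.001, -1.0]]
wrist_force: [-0.1, 0.2, 0.2]
width: 0.0341
grip_force: 0.0
```

```bash
python3 -c "
from h import *
status()
im,d=viewer.get_image('scene'); cv2.imwrite('pics/s2.png',cv2.resize(im[150:420,180:480],None,fx=2,fy=2))"
```

```text
t 2.6 ramp xy z [-174.7   -0.8] 162.1 yaw err -0.16 F [-0.13  0.17  0.23] w 0.03405248310368135
```

>>> jog_arm --deltas '[{"translation": [0,0,0.016],"turn": 0,"claw": 0.4},{"translation": [0,0,0.016],"turn": 0,"claw": 0.4},{"translation": [0,0,0.016],"turn": 0,"claw": 0.4},{"translation": [0,0,0.016],"turn": 0,"claw": 0.4},{"translation": [0,0,0.016],"turn": 0,"claw": 0.4},{"translation": [0,0,0.016],"turn": 0,"claw": 0.4},{"translation": [0,0,0.016],"turn": 0,"claw": 0.4},{"translation": [0,0,0.016],"turn": 0,"claw": 0.4},{"translation": [0,0,0.01],"turn": 0,"claw": 0.4},{"translation": [0,0,0.003],"turn": 0,"claw": 0.4}]'

```text
clock: 3.48
tcp_pos: [0.639, -0.1316, 0.0193]
eef_rot: [[0.032, 0.999, -0.003], [0.999, -0.032, 0.001], [0.001, -0.003, -1.0]]
wrist_force: [-0.2, -0.7, 0.1]
width: 0.0343
grip_force: 0.0
```

```bash
python3 -c "
from h import *
status()
im,d=viewer.get_image('scene'); cv2.imwrite('pics/s3.png',cv2.resize(im[180:400,200:440],None,fx=2.5,fy=2.5))"
```

```text
t 3.4833 ramp xy z [-173.3    0.9] 19.3 yaw err -0.03 F [-0.25 -0.71  0.06] w 0.03427959453594836
```

View pics/s3.png

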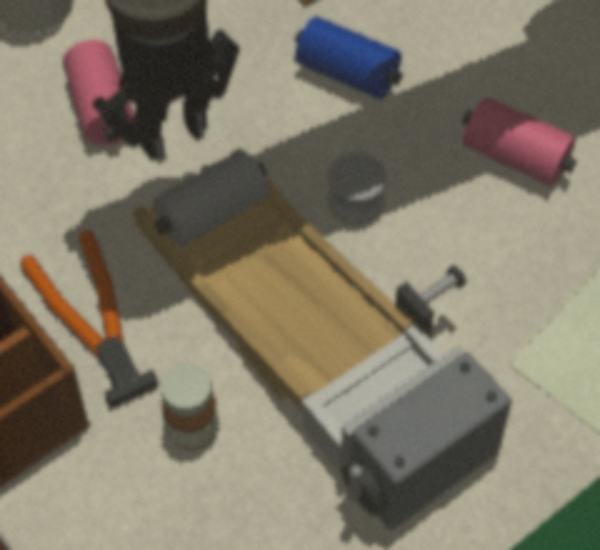

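>>> jog_arm --deltas '[{"translation": [0.004,0,-0.001],"turn": 0,"claw": 0.4},{"translation": [0.004,0,-0.0005],"turn": 0,"claw": 0.4},{"translation": [0.002,0,0],"turn": 0,"claw": 0.4},{"translation": [0.0015,0,0],"turn": 0,"claw": 0.4},{"translation": [0.0015,0,0],"turn": 0,"claw": 0.4},{"translation": [0.0015,0,0],"turn": 0,"claw": 0.4},{"translation": [0.0015,0,0],"turn": 0,"claw": 0.4},{"translation": [0.0015,0,0],"turn": 0,"claw": 0.4},{"translation": [0.0015,0,0],"turn": 0,"claw": 0.4},{"translation": [0.0015,0,0],"turn": 0,"claw": 0.4}]'

```text
clock: 4.37
tcp_pos: [0.6409, -0.1114, 0.0233]
eef_rot: [[0.032, 0.999, -0.0], [0.999, -0.032, -0.0], [-0.0, -0.0, -1.0]]
wrist_force: [1.0, -0.2, -0.5]
width: 0.0346
grip_force: 0.0
```

>>> jog_arm --deltas '[{"translation": [0.0015,0,0],"turn": 0,"claw": 0.4},{"translation": [0.0015,0,0],"turn": 0,"claw": 0.4},{"translation": [0.0018,0,0],"turn": 0,"claw": 0.4},{"translation": [0.002,0,0],"turn": 0,"claw": 0.4},{"translation": [0.002,0,0],"turn": 0,"claw": 0.4},{"translation": [0.002,0,0],"turn": 0,"claw": 0.4},{"translation": [0.002,0,0],"turn": 0,"claw": 0.4},{"translation": [0.002,0,0],"turn": 0,"claw": 0.4},{"translation": [0.002,0,0],"turn": 0,"claw": 0.4},{"translation": [0.002,0,0],"turn": 0,"claw": 0.4}]'

```text
clock: 5.2
tcp_pos: [0.6415, -0.0924, 0.0233]
eef_rot: [[0.032, 0.999, 0.0], [0.999, -0.032, 0.0], [0.0, 0.0, -1.0]]
wrist_force: [0.5, 0.2, -0.1]
width: 0.0344
grip_force: 0.0
```

```bash
cat >> h.py <<'E'
def roller():
    im,d=viewer.get_image('scene'); W=cloud('scene',d)
    P=W.reshape(-1,3); P=P[~np.isnan(P[:,0])]
    q=(P[:,:2]-ramp[:2])@Rr()*1e3; z=P[:,2]*1e3
    x,y=q.T; f=np.interp(x,[-160,-60,90,100],[12,12,40,40])
    m=(x>-160)&(x<138)&(abs(y)<42)&(z>f+14)&(z<f+58)
    # fit cylinder axis: x = a + b*y, using front/top face points lying at r=25
    from scipy.optimize import least_squares
    X,Y,Z=x[m],y[m],z[m]
    def zc(c): return np.interp(c,[-160,-62,86,100,112,140],[37,37,65,65,61,61])
    r=least_squares(lambda p: np.hypot(X-p[0]-p[1]*Y,Z-zc(p[0])-p[2])-25,[np.median(X)-8,0,0],loss='soft_l1',f_scale=2)
    p=r.x; i=abs(np.hypot(X-p[0]-p[1]*Y,Z-zc(p[0])-p[2])-25)<4
    print('roller x %.1f skew %.3f dz %.1f n %d/%d'%(*p,i.sum(),len(X)),'y',Y[i].min(),Y[i].max()); return im
E
python3 -c "
from h import *
status(); roller()"
```

```text
t 5.2 ramp xy z [-134.    -0.4] 23.3 yaw err -0.03 F [ 0.54  0.23 -0.09] w 0.03443620466273045
roller x -119.1 skew 0.021 dz -0.2 n 748/823 y -41.981680104338814 41.98176044951742
```

```bash
python3 -c "
from h import *
im=roller(); cv2.imwrite('pics/s4.png',cv2.resize(im[180:330,200:400],None,fx=4,fy=4,interpolation=2))
im,d=viewer.get_image('wrist');cv2.imwrite('pics/w1.png',im)"
```

```text
roller x -119.1 skew 0.030 dz 0.1 n 747/821 y -41.87594150917709 41.94566308548851
```

View pics/s4.png

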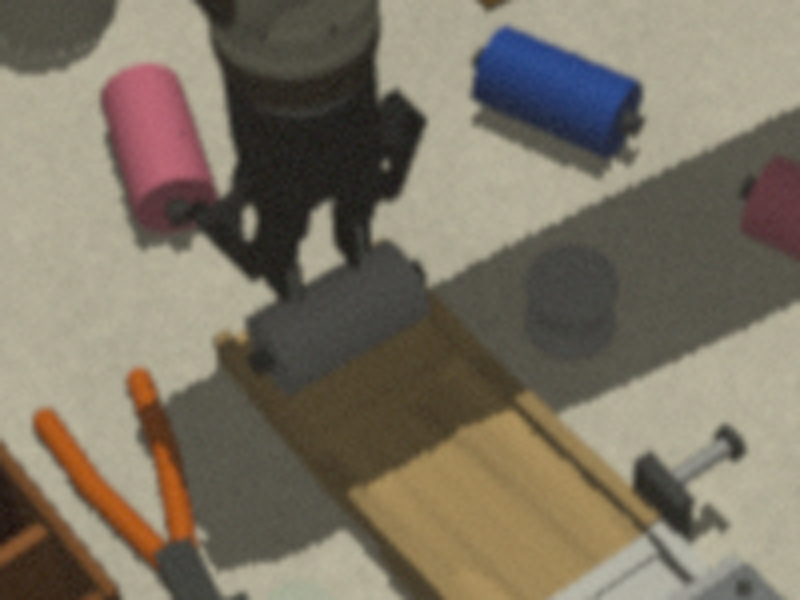

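View pics/w1.png

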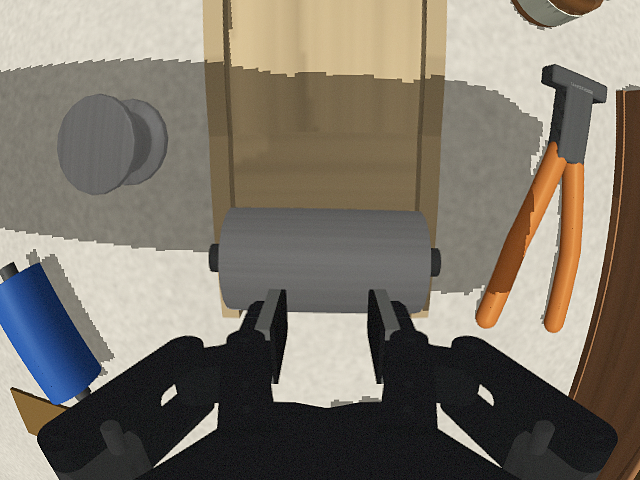

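```bash
python3 -c "
from h import *
p,R=status()
im,d=viewer.get_image('wrist'); c=viewer.camera_params('wrist'); K=np.array(c['intrinsics']); H=np.array(c['hand_eye']); print(H.round(3).tolist(),K[0,0],K[0,2],K[1,2])
def pt(u,v):
    a=np.array([(u-K[0,2]),(v-K[1,2])]); r=np.hypot(*a); th=r/K[0,0]
    ray=np.r_[np.sin(th)*a/r,np.cos(th)]; P=ray/ray[2]*d[v,u]
    t=(H@np.r_[P,1])[:3]; w=p+R@t; q=Rr().T@(w[:2]-ramp[:2])
    return (t*1e3).round(1),(np.r_[q,w[2]]*1e3).round(1)
for u,v in((325,215),(325,230),(325,255),(325,280),(325,300),(325,308),(270,300),(281,295),(281,320),(281,350),(277,375),(371,300),(262,310),(325,150),(325,20),(150,20)): print(u,v,pt(u,v))
"
```

```text
t 5.35 ramp xy z [-134.1   -0.4] 23.3 yaw err -0.02 F [ 0.66 -0.27  0.72] w 0.03421710286380514
[[0.0, -0.961, -0.275, 0.07], [1.0, 0.0, 0.0, -0.001], [-0.0, -0.275, 0.961, -0.181], [0.0, 0.0, 0.0, 1.0]] 371.64829954431775 326.9340842261211 243.08324788783986
325 215 (array([ 37.6,  -2. , -23. ]), array([-96.5,   1.5,  46.4]))
325 230 (array([ 33. ,  -2. , -31.5]), array([-101.1,    1.5,   54.8]))
325 255 (array([ 23.8,  -1.9, -36.8]), array([-110.3,    1.5,   60.2]))
325 280 (array([ 13.5,  -1.9, -38.6]), array([-120.6,    1.5,   61.9]))
325 300 (array([  3.3,  -2. , -36.2]), array([-130.8,    1.5,   59.5]))
325 308 (array([ -2.2,  -2. , -32.7]), array([-136.3,    1.6,   56. ]))
270 300 (array([ 11.3, -22.7, -53.9]), array([-122.8,   22.3,   77.2]))
281 295 (array([ 11.4, -19. , -49.3]), array([-122.7,   18.6,   72.6]))
281 320 (array([  4.7, -18.4, -57.4]), array([-129.4,   18. ,   80.8]))
281 350 (array([ -5.1, -18.3, -63.2]), array([-139.2,   17.9,   86.5]))
277 375 (array([ -7.7, -18.5, -75.7]), array([-141.8,   18.1,   99. ]))
371 300 (array([ 10.4,  15.8, -51.8]), array([-123.7,  -16.2,   75.1]))
262 310 (array([ 11.2, -24.4, -62.4]), array([-122.9,   24. ,   85.7]))
325 150 (array([64.7, -2.1, 11.6]), array([-69.4,   1.7,  11.7]))
325 20 (array([130.8,  -2.1,   0.7]), array([-3.4,  1.6, 22.7]))
150 20 (array([ 148.3, -105. ,   21.8]), array([ 14.2, 104.5,   1.5]))
```

```bash
python3 -c "
from h import *
status()
im,d=viewer.get_image('scene'); W=cloud('scene',d)
for u,v in((272,240),(272,246),(273,250),(273,253),(273,256),(290,236),(290,240),(290,243),(290,246),(290,250)):
    w=W[v,u]; print(u,v,(Rr().T@(w[:2]-ramp[:2])*1e3).round(1),(w[2]*1e3).round(1),im[v,u])
w=viewer.get_image('wrist')[0]; cv2.imwrite('pics/w2.png',cv2.resize(w[200:400,200:450],None,fx=3,fy=3))
"
```

```text
t 5.4 ramp xy z [-134.3   -0.4] 23.3 yaw err -0.03 F [-0.23  0.35 -0.1 ] w 0.03432378401015498
272 240 [-115.9  -25.3] 131.9 [30 31 33]
272 246 [-120.   -24.7] 105.8 [35 41 43]
273 250 [-120.1  -23.3] 90.0 [57 62 62]
273 253 [-121.4  -23.4] 77.5 [54 57 57]
273 256 [-121.3  -24.3] 67.3 [64 69 69]
290 236 [-121.5   22.3] 101.1 [44 49 49]
290 240 [-122.7   22.3] 85.3 [54 55 57]
290 243 [-123.    21.9] 74.5 [53 58 59]
290 246 [-121.6   20.5] 66.1 [60 65 64]
290 250 [-115.8   16.1] 61.2 [68 74 72]
```

View pics/w2.png

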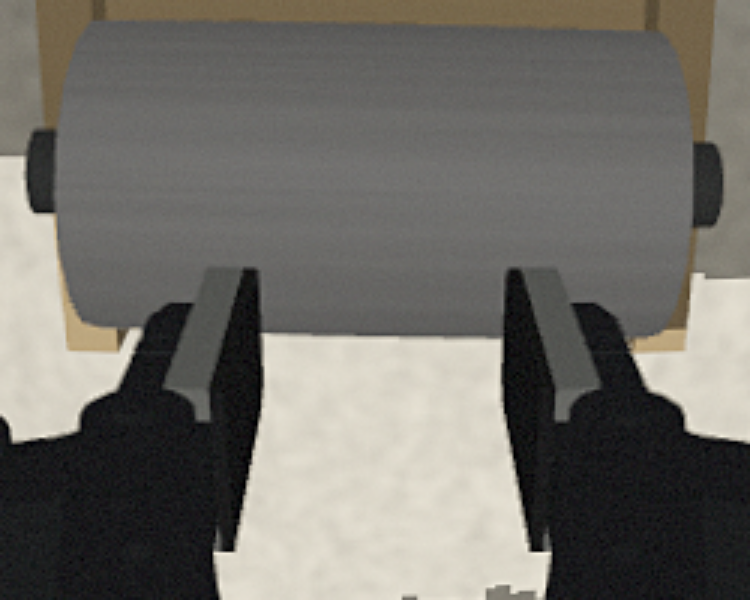

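>>> jog_arm --deltas '[{"translation": [0,0,-0.006],"turn": 0,"claw": 0.4},{"translation": [-0.01,0,0],"turn": 0,"claw": 0.4},{"translation": [-0.02,0,0],"turn": 0,"claw": 0.4},{"translation": [-0.012,0,0],"turn": 0,"claw": 0.4},{"translation": [0,0,0],"turn": 0,"claw": 0.4},{"translation": [0,0,0],"turn": 0,"claw": 0.4}]'

```text
clock: 6.0
tcp_pos: [0.64, -0.1357, 0.0293]
eef_rot: [[0.034, 0.999, 0.0], [0.999, -0.034, 0.0], [0.0, 0.0, -1.0]]
wrist_force: [0.3, -0.7, -0.7]
width: 0.0338
grip_force: 0.0
```

```bash
python3 -c "
from h import *
p,R=status(); roller()
im,d=viewer.get_image('wrist'); c=viewer.camera_params('wrist'); K=np.array(c['intrinsics']); H=np.array(c['hand_eye'])
v,u=np.mgrid[:480,:640]; a=np.stack([u-K[0,2],v-K[1,2]],-1); r=np.hypot(a[...,0],a[...,1])+1e-9; th=r/K[0,0]
P=np.concatenate([np.tan(th)[...,None]*a/r[...,None]*d[...,None],d[...,None]],-1)
T=(P@H[:3,:3].T+H[:3,3])*1e3
m=(abs(T[...,0])<13)&(abs(T[...,1])>10)&(abs(T[...,1])<45)&(th<1.4)
for lo in range(-90,40,6):
    k=m&(T[...,2]>=lo)&(T[...,2]<lo+6); print(lo,k.sum(), T[k][:,0].round(0).max() if k.any() else '')
im,d=viewer.get_image('scene'); W=cloud('scene',d); L=(W-p)@R*1e3
m=(abs(L[...,0])<15)&(abs(L[...,1])>10)&(abs(L[...,1])<45)
print([(lo,(m&(L[...,2]>=lo)&(L[...,2]<lo+6)).sum()) for lo in range(-90,40,6)])
cv2.imwrite('pics/s5.png',cv2.resize(im[180:330,200:400],None,fx=4,fy=4,interpolation=2))
"
```

```text
t 6.0 ramp xy z [-177.3   -0.3] 29.3 yaw err -0.13 F [ 0.29 -0.69 -0.74] w 0.033822707590252056
roller x -119.0 skew 0.024 dz -0.1 n 774/835 y -41.83657911049713 41.53125251775544
-90 1353 13.0
-84 732 13.0
-78 1230 12.0
-72 766 12.0
-66 720 12.0
-60 648 12.0
-54 581 12.0
-48 306 12.0
-42 60 10.0
-36 0 
-30 0 
-24 0 
-18 0 
-12 0 
-6 0 
0 0 
6 0 
12 0 
18 0 
24 4364 13.0
30 354 13.0
36 0 
[(-90, np.int64(34)), (-84, np.int64(23)), (-78, np.int64(26)), (-72, np.int64(29)), (-66, np.int64(27)), (-60, np.int64(32)), (-54, np.int64(26)), (-48, np.int64(19)), (-42, np.int64(4)), (-36, np.int64(0)), (-30, np.int64(0)), (-24, np.int64(0)), (-18, np.int64(0)), (-12, np.int64(0)), (-6, np.int64(0)), (0, np.int64(0)), (6, np.int64(0)), (12, np.int64(0)), (18, np.int64(3)), (24, np.int64(155)), (30, np.int64(77)), (36, np.int64(1))]
```

View pics/s5.png

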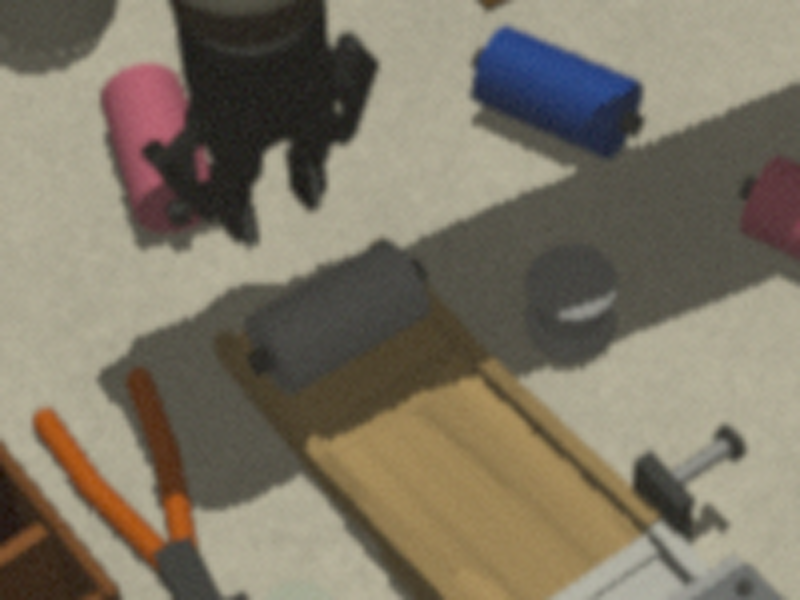

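>>> jog_arm --deltas '[{"translation": [0,0,0.015],"turn": 0,"claw": 0.4},{"translation": [0,0,0.014],"turn": 0,"claw": 0.4},{"translation": [0,0,0.01],"turn": 0,"claw": 0.4},{"translation": [0,0,0.006],"turn": 0,"claw": 0.4},{"translation": [0,0,0.003],"turn": 0,"claw": 0.4},{"translation": [0.004,0,0],"turn": 0,"claw": 0.4},{"translation": [0.004,0,0],"turn": 0,"claw": 0.4},{"translation": [0.002,0,0],"turn": 0,"claw": 0.4}]'

```text
clock: 6.82
tcp_pos: [0.641, -0.124, -0.0179]
eef_rot: [[0.032, 0.999, 0.001], [0.999, -0.032, -0.0], [-0.0, 0.001, -1.0]]
wrist_force: [-0.3, 0.8, 0.1]
width: 0.0339
grip_force: 0.0
```

```bash
python3 -c "
from h import *
status();roller()"
```

```text
t 6.8167 ramp xy z [-165.7   -0.9] -17.9 yaw err -0.02 F [-0.26  0.79  0.12] w 0.0339176288757681
roller x -120.3 skew 0.023 dz 0.2 n 777/969 y -41.95650821426542 41.97549162381671
```

>>> jog_arm --deltas '[{"translation": [0.0015,0,0],"turn": 0,"claw": 0.4},{"translation": [0.0015,0,0],"turn": 0,"claw": 0.4},{"translation": [0.0015,0,0],"turn": 0,"claw": 0.4},{"translation": [0.001,0,0],"turn": 0,"claw": 0.4},{"translation": [0.001,0,0],"turn": 0,"claw": 0.4},{"translation": [0.001,0,0],"turn": 0,"claw": 0.4},{"translation": [0.001,0,0],"turn": 0,"claw": 0.4},{"translation": [0.0015,0,0],"turn": 0,"claw": 0.4},{"translation": [0.0015,0,0],"turn": 0,"claw": 0.4},{"translation": [0.002,0,0],"turn": 0,"claw": 0.4}]'

```text
clock: 7.7
tcp_pos: [0.6409, -0.1111, -0.0187]
eef_rot: [[0.032, 0.999, -0.0], [0.999, -0.032, -0.0], [-0.0, -0.0, -1.0]]
wrist_force: [0.2, 0.2, 1.4]
width: 0.0344
grip_force: 0.0
```

>>> jog_arm --deltas '[{"translation": [0.002,0,0],"turn": 0,"claw": 0.4},{"translation": [0.002,0,0],"turn": 0,"claw": 0.4},{"translation": [0.002,0,0],"turn": 0,"claw": 0.4},{"translation": [0.002,0,0],"turn": 0,"claw": 0.4},{"translation": [0.002,0,0],"turn": 0,"claw": 0.4},{"translation": [0.002,0,0],"turn": 0,"claw": 0.4},{"translation": [0.002,0,0],"turn": 0,"claw": 0.4},{"translation": [0.002,0,0],"turn": 0,"claw": 0.4},{"translation": [0.002,0,0],"turn": 0,"claw": 0.4},{"translation": [0.002,0,0],"turn": 0,"claw": 0.4}]'

```text
clock: 8.53
tcp_pos: [0.6416, -0.091, -0.0187]
eef_rot: [[0.032, 0.999, 0.0], [0.999, -0.032, 0.0], [0.0, 0.0, -1.0]]
wrist_force: [-0.4, -0.7, 0.7]
width: 0.0343
grip_force: 0.1
```

```bash
python3 -c "
from h import *
status();roller()"
```

```text
t 8.5333 ramp xy z [-132.6   -0.4] -18.7 yaw err -0.03 F [-0.44 -0.74  0.7 ] w 0.034320176579622726
roller x -96.1 skew 0.013 dz 0.6 n 812/1018 y -41.98872078011726 41.92728727045839
```

>>> jog_arm --deltas '[{"translation": [0.002,0,0],"turn": 0,"claw": 0.4},{"translation": [0.002,0,0],"turn": 0,"claw": 0.4},{"translation": [0.002,0,0],"turn": 0,"claw": 0.4},{"translation": [0.002,0,0],"turn": 0,"claw": 0.4},{"translation": [0.002,0,0],"turn": 0,"claw": 0.4},{"translation": [0.002,0,0],"turn": 0,"claw": 0.4},{"translation": [0.002,0,0],"turn": 0,"claw": 0.4},{"translation": [0.002,0,0],"turn": 0,"claw": 0.4},{"translation": [0.002,0,0],"turn": 0,"claw": 0.4},{"translation": [0.002,0,0],"turn": 0,"claw": 0.4}]'

```text
clock: 9.42
tcp_pos: [0.6422, -0.071, -0.0187]
eef_rot: [[0.032, 0.999, -0.0], [0.999, -0.032, -0.0], [-0.0, -0.0, -1.0]]
wrist_force: [0.7, -0.0, -0.7]
width: 0.0344
grip_force: 0.1
```

>>> jog_arm --deltas '[{"translation": [0.002,0,0],"turn": 0,"claw": 0.4},{"translation": [0.002,0,0],"turn": 0,"claw": 0.4},{"translation": [0.002,0,0],"turn": 0,"claw": 0.4},{"translation": [0.002,0,0],"turn": 0,"claw": 0.4},{"translation": [0.002,0,0],"turn": 0,"claw": 0.4},{"translation": [0.002,0,-0.0002],"turn": 0,"claw": 0.4},{"translation": [0.002,0,-0.0004],"turn": 0,"claw": 0.4},{"translation": [0.002,0,-0.0004],"turn": 0,"claw": 0.4},{"translation": [0.002,0,-0.0004],"turn": 0,"claw": 0.4},{"translation": [0.002,0,-0.0004],"turn": 0,"claw": 0.4}]'

```text
clock: 10.25
tcp_pos: [0.6431, -0.0515, -0.0166]
eef_rot: [[0.033, 0.999, 0.001], [0.999, -0.033, -0.001], [-0.001, 0.001, -1.0]]
wrist_force: [-1.1, -3.0, 0.5]
width: 0.0345
grip_force: 1.6
```

>>> jog_arm --deltas '[{"translation": [0.002,0,-0.0004],"turn": 0,"claw": 0.4},{"translation": [0.002,0,-0.0004],"turn": 0,"claw": 0.4},{"translation": [0.002,0,-0.0004],"turn": 0,"claw": 0.4},{"translation": [0.002,0,-0.0004],"turn": 0,"claw": 0.4},{"translation": [0.002,0,-0.0004],"turn": 0,"claw": 0.4},{"translation": [0.002,0,-0.0004],"turn": 0,"claw": 0.4},{"translation": [0.002,0,-0.0004],"turn": 0,"claw": 0.4},{"translation": [0.002,0,-0.0004],"turn": 0,"claw": 0.4},{"translation": [0.002,0,-0.0004],"turn": 0,"claw": 0.4},{"translation": [0.002,0,-0.0004],"turn": 0,"claw": 0.4}]'

```text
clock: 11.08
tcp_pos: [0.6435, -0.031, -0.0129]
eef_rot: [[0.032, 0.999, -0.0], [0.999, -0.032, -0.0], [-0.0, -0.0, -1.0]]
wrist_force: [0.1, -2.8, 1.1]
width: 0.0343
grip_force: 1.6
```

```bash
python3 -c "
from h import *
status();roller()"
```

```text
t 11.0833 ramp xy z [-72.6  -0.4] -12.9 yaw err -0.03 F [ 0.14 -2.76  1.1 ] w 0.03427714985734113
roller x -35.8 skew 0.005 dz 0.2 n 864/1016 y -41.87921647810334 41.876355537313536
```

>>> jog_arm --deltas '[{"translation": [0.0022,0,-0.0004],"turn": 0,"claw": 0.4},{"translation": [0.0024,0,-0.00045],"turn": 0,"claw": 0.4},{"translation": [0.0025,0,-0.00046],"turn": 0,"claw": 0.4},{"translation": [0.0025,0,-0.00046],"turn": 0,"claw": 0.4},{"translation": [0.0025,0,-0.00046],"turn": 0,"claw": 0.4},{"translation": [0.0025,0,-0.00046],"turn": 0,"claw": 0.4},{"translation": [0.0025,0,-0.00046],"turn": 0,"claw": 0.4},{"translation": [0.0025,0,-0.00046],"turn": 0,"claw": 0.4},{"translation": [0.0025,0,-0.00046],"turn": 0,"claw": 0.4},{"translation": [0.0025,0,-0.00046],"turn": 0,"claw": 0.4}]'

```text
clock: 11.97
tcp_pos: [0.6442, -0.0063, -0.0083]
eef_rot: [[0.032, 0.999, -0.0], [0.999, -0.032, 0.0], [0.0, -0.0, -1.0]]
wrist_force: [0.1, -3.5, 1.8]
width: 0.0342
grip_force: 1.7
```

>>> jog_arm --deltas '[{"translation": [0.0025,0,-0.00046],"turn": 0,"claw": 0.4},{"translation": [0.0025,0,-0.00046],"turn": 0,"claw": 0.4},{"translation": [0.0025,0,-0.00046],"turn": 0,"claw": 0.4},{"translation": [0.0025,0,-0.00046],"turn": 0,"claw": 0.4},{"translation": [0.0025,0,-0.00046],"turn": 0,"claw": 0.4},{"translation": [0.0025,0,-0.00046],"turn": 0,"claw": 0.4},{"translation": [0.0025,0,-0.00046],"turn": 0,"claw": 0.4},{"translation": [0.0025,0,-0.00046],"turn": 0,"claw": 0.4},{"translation": [0.0025,0,-0.00046],"turn": 0,"claw": 0.4},{"translation": [0.0025,0,-0.00046],"turn": 0,"claw": 0.4}]'

```text
clock: 12.8
tcp_pos: [0.6451, 0.0186, -0.0037]
eef_rot: [[0.032, 0.999, -0.0], [0.999, -0.032, 0.0], [0.0, -0.0, -1.0]]
wrist_force: [0.9, -3.9, 1.4]
width: 0.034
grip_force: 1.7
```

>>> jog_arm --deltas '[{"translation": [0.0025,0,-0.00046],"turn": 0,"claw": 0.4},{"translation": [0.0025,0,-0.00046],"turn": 0,"claw": 0.4},{"translation": [0.0025,0,-0.00046],"turn": 0,"claw": 0.4},{"translation": [0.0025,0,-0.00046],"turn": 0,"claw": 0.4},{"translation": [0.0025,0,-0.00046],"turn": 0,"claw": 0.4},{"translation": [0.0025,0,-0.00046],"turn": 0,"claw": 0.4},{"translation": [0.0025,0,-0.00046],"turn": 0,"claw": 0.4},{"translation": [0.0025,0,-0.00046],"turn": 0,"claw": 0.4},{"translation": [0.0025,0,-0.00046],"turn": 0,"claw": 0.4},{"translation": [0.0025,0,-0.00046],"turn": 0,"claw": 0.4}]'

```text
clock: 13.63
tcp_pos: [0.6459, 0.0436, 0.0009]
eef_rot: [[0.032, 0.999, -0.0], [0.999, -0.032, -0.0], [-0.0, -0.0, -1.0]]
wrist_force: [0.1, -4.2, 2.7]
width: 0.0339
grip_force: 1.7
```

```bash
python3 -c "
from h import *
status();roller()"
```

```text
t 13.6333 ramp xy z [ 2.1 -0.5] 0.9 yaw err -0.03 F [ 0.09 -4.22  2.72] w 0.03393658806352722
roller x 38.6 skew 0.004 dz -0.1 n 928/1073 y -41.992916452475654 41.93348909322103
```

>>> jog_arm --deltas '[{"translation": [0.0025,0,-0.00046],"turn": 0,"claw": 0.4},{"translation": [0.0025,0,-0.00046],"turn": 0,"claw": 0.4},{"translation": [0.0025,0,-0.00046],"turn": 0,"claw": 0.4},{"translation": [0.0025,0,-0.00046],"turn": 0,"claw": 0.4},{"translation": [0.0025,0,-0.00046],"turn": 0,"claw": 0.4},{"translation": [0.0025,0,-0.00046],"turn": 0,"claw": 0.4},{"translation": [0.0025,0,-0.00046],"turn": 0,"claw": 0.4},{"translation": [0.0025,0,-0.00046],"turn": 0,"claw": 0.4},{"translation": [0.0025,0,-0.00046],"turn": 0,"claw": 0.4},{"translation": [0.0025,0,-0.00046],"turn": 0,"claw": 0.4}]'

```text
clock: 14.52
tcp_pos: [0.6467, 0.0686, 0.0055]
eef_rot: [[0.032, 0.999, -0.0], [0.999, -0.032, 0.0], [0.0, -0.0, -1.0]]
wrist_force: [0.6, -3.5, 1.7]
width: 0.0342
grip_force: 1.7
```

>>> jog_arm --deltas '[{"translation": [0.0023,0,-0.0004],"turn": 0,"claw": 0.4},{"translation": [0.002,0,-0.0004],"turn": 0,"claw": 0.4},{"translation": [0.0018,0,-0.0003],"turn": 0,"claw": 0.4},{"translation": [0.0016,0,-0.0003],"turn": 0,"claw": 0.4},{"translation": [0.0014,0,-0.0003],"turn": 0,"claw": 0.4},{"translation": [0.0012,0,-0.0002],"turn": 0,"claw": 0.4},{"translation": [0.0012,0,-0.0002],"turn": 0,"claw": 0.4},{"translation": [0.0012,0,-0.0002],"turn": 0,"claw": 0.4},{"translation": [0.0012,0,-0.0002],"turn": 0,"claw": 0.4},{"translation": [0.0012,0,-0.0002],"turn": 0,"claw": 0.4}]'

```text
clock: 15.35
tcp_pos: [0.6472, 0.0835, 0.0081]
eef_rot: [[0.032, 0.999, 0.0], [0.999, -0.032, -0.0], [-0.0, 0.0, -1.0]]
wrist_force: [0.2, -3.0, 1.0]
width: 0.034
grip_force: 1.7
```

>>> jog_arm --deltas '[{"translation": [0.001,0,-0.0002],"turn": 0,"claw": 0.4},{"translation": [0.001,0,-0.0002],"turn": 0,"claw": 0.4},{"translation": [0.001,0,-0.0002],"turn": 0,"claw": 0.4},{"translation": [0.001,0,-0.0002],"turn": 0,"claw": 0.4},{"translation": [0.001,0,-0.0002],"turn": 0,"claw": 0.4},{"translation": [0.001,0,-0.0002],"turn": 0,"claw": 0.4},{"translation": [0.001,0,-0.0002],"turn": 0,"claw": 0.4},{"translation": [0.001,0,-0.0002],"turn": 0,"claw": 0.4},{"translation": [0.001,0,0],"turn": 0,"claw": 0.4},{"translation": [0.001,0,0],"turn": 0,"claw": 0.4}]'

```text
clock: 16.18
tcp_pos: [0.6473, 0.094, 0.0095]
eef_rot: [[0.032, 0.999, -0.0], [0.999, -0.032, 0.001], [0.001, -0.0, -1.0]]
wrist_force: [-0.3, -0.9, 0.5]
width: 0.0338
grip_force: 0.2
```

```bash
python3 -c "
from h import *
status();roller()"
```

```text
t 16.1833 ramp xy z [52.4 -0.3] 9.5 yaw err -0.01 F [-0.34 -0.89  0.51] w 0.03381792419531067
roller x 89.0 skew -0.003 dz 0.2 n 1015/1149 y -41.855702636254286 41.94611561813221
```

Roller is on the crest (x 89). Creep on to the drop.

>>> jog_arm --deltas '[{"translation": [0.001,0,0],"turn": 0,"claw": 0.4},{"translation": [0.001,0,0],"turn": 0,"claw": 0.4},{"translation": [0.001,0,0],"turn": 0,"claw": 0.4},{"translation": [0.001,0,0],"turn": 0,"claw": 0.4},{"translation": [0.001,0,0],"turn": 0,"claw": 0.4},{"translation": [0.001,0,0],"turn": 0,"claw": 0.4},{"translation": [0.001,0,0],"turn": 0,"claw": 0.4},{"translation": [0.001,0,0],"turn": 0,"claw": 0.4},{"translation": [0.001,0,0],"turn": 0,"claw": 0.4},{"translation": [0.001,0,0],"turn": 0,"claw": 0.4}]'

```text
clock: 17.07
tcp_pos: [0.6478, 0.1035, 0.0097]
eef_rot: [[0.032, 0.999, 0.0], [0.999, -0.032, -0.0], [-0.0, 0.0, -1.0]]
wrist_force: [0.3, -0.7, 0.5]
width: 0.0343
grip_force: 0.1
```

>>> jog_arm --deltas '[{"translation": [0.001,0,0],"turn": 0,"claw": 0.4},{"translation": [0.001,0,0],"turn": 0,"claw": 0.4},{"translation": [0.001,0,0],"turn": 0,"claw": 0.4},{"translation": [0.001,0,0],"turn": 0,"claw": 0.4},{"translation": [0.001,0,0],"turn": 0,"claw": 0.4},{"translation": [0.001,0,0],"turn": 0,"claw": 0.4},{"translation": [0.001,0,0],"turn": 0,"claw": 0.4},{"translation": [0.001,0,0],"turn": 0,"claw": 0.4},{"translation": [0.001,0,0],"turn": 0,"claw": 0.4},{"translation": [0.001,0,0],"turn": 0,"claw": 0.4}]'

```text
clock: 17.9
tcp_pos: [0.6481, 0.1135, 0.0097]
eef_rot: [[0.032, 0.999, -0.0], [0.999, -0.032, -0.0], [-0.0, -0.0, -1.0]]
wrist_force: [-0.8, -0.2, 0.3]
width: 0.0344
grip_force: 0.0
```

```bash
python3 -c "
from h import *
status();roller()"
```

```text
t 17.9 ramp xy z [72.  -0.5] 9.7 yaw err -0.03 F [-0.79 -0.22  0.26] w 0.034366836920626635
roller x 113.1 skew -0.015 dz 0.7 n 760/1009 y -41.98472987869868 41.85664147549635
```

>>> jog_arm --deltas '[{"translation": [0.001,0,0],"turn": 0,"claw": 0.4},{"translation": [0.001,0,0],"turn": 0,"claw": 0.4},{"translation": [0.001,0,0],"turn": 0,"claw": 0.4},{"translation": [0.001,0,0],"turn": 0,"claw": 0.4},{"translation": [0.001,0,0],"turn": 0,"claw": 0.4},{"translation": [0.0005,0,0],"turn": 0,"claw": 0.4}]'

```text
clock: 18.45
tcp_pos: [0.6483, 0.1191, 0.0097]
eef_rot: [[0.032, 0.999, 0.0], [0.999, -0.032, 0.0], [0.0, 0.0, -1.0]]
wrist_force: [1.0, 0.3, 0.4]
width: 0.0343
grip_force: 0.0
```

```bash
python3 -c "
from h import *
status();roller()"
```

```text
t 18.45 ramp xy z [77.6 -0.5] 9.7 yaw err -0.03 F [0.97 0.33 0.36] w 0.03428450950180908
roller x 114.1 skew -0.003 dz 0.4 n 815/991 y -41.98196735226514 41.963732006872526
```

>>> jog_arm --deltas '[{"translation": [-0.004,0,0],"turn": 0,"claw": 0.4},{"translation": [-0.001,0,-0.015],"turn": 0,"claw": 0.4},{"translation": [0,0,-0.02],"turn": 0,"claw": 0.4},{"translation": [0,0,-0.025],"turn": 0,"claw": 0.4},{"translation": [0,0,-0.02],"turn": 0,"claw": 0},{"translation": [0.001,-0.03,0],"turn": 6.9,"claw": 0},{"translation": [-0.0036,-0.0298,0],"turn": 6.9,"claw": 0},{"translation": [-0.0072,-0.0291,0],"turn": 6.9,"claw": 0},{"translation": [-0.0106,-0.0281,0],"turn": 6.9,"claw": 0},{"translation": [-0.0139,-0.0266,0],"turn": 6.9,"claw": 0}]'

```text
clock: 19.33
tcp_pos: [0.4968, 0.1193, 0.0896]
eef_rot: [[0.598, 0.802, 0.0], [0.802, -0.598, -0.0], [0.0, 0.0, -1.0]]
wrist_force: [0.6, 0.3, 1.2]
width: 0.0001
grip_force: 0.0
```

>>> jog_arm --deltas '[{"translation": [0,0,0],"turn": 6.9,"claw": 0},{"translation": [0,0,0],"turn": 6.9,"claw": 0},{"translation": [0,0,0],"turn": 6.9,"claw": 0},{"translation": [0,0,0],"turn": 6.9,"claw": 0},{"translation": [0,0,0],"turn": 6.9,"claw": 0},{"translation": [0,0,0],"turn": 6.9,"claw": 0},{"translation": [0,0,0],"turn": 6.9,"claw": 0},{"translation": [0,0,0],"turn": 6.9,"claw": 0},{"translation": [0,0,0],"turn": 0,"claw": 0}]'

```text
clock: 20.08
tcp_pos: [0.5063, 0.0488, 0.0898]
eef_rot: [[0.998, 0.064, -0.008], [0.065, -0.997, 0.051], [-0.005, -0.052, -0.999]]
wrist_force: [-0.4, 1.0, -0.4]
width: 0.0
grip_force: 0.0
```

```bash
python3 -c "
from h import *
p,R=status(); roller(); print(manip.get_state()['joints'])
im,d=viewer.get_image('wrist'); c=viewer.camera_params('wrist'); K=np.array(c['intrinsics']); H=np.array(c['hand_eye'])
v,u=np.mgrid[:480,:640]; a=np.stack([u-K[0,2],v-K[1,2]],-1); r=np.hypot(a[...,0],a[...,1])+1e-9; th=r/K[0,0]
P=np.concatenate([np.tan(th)[...,None]*a/r[...,None]*d[...,None],d[...,None]],-1)
T=(P@H[:3,:3].T+H[:3,3])*1e3
m=(abs(T[...,0])<14)&(abs(T[...,1])<30)&(T[...,2]<-15)&(T[...,2]>-70)
print('tip z',T[m][:,2].max(),'xmax',T[m][:,0].max(),'y',T[m][:,1].min(),T[m][:,1].max())
W=T/1e3@R.T+p; q=(W[...,:2]-ramp[:2])@Rr()*1e3; z=W[...,2]*1e3
k=(abs(q[...,0]-81)<14)&(q[...,1]>72)&(q[...,1]<125)&(z>45)&(z<75)&(th<1.3); print('cap',k.sum(),q[k].min(0),q[k].max(0),z[k].max())
k=k&(q[...,1]>100); print(np.median(q[k],0))
cv2.imwrite('pics/w3.png',im)
"
```

```text
t 20.0833 ramp xy z [  2.9 139.2] 89.8 yaw err -84.49 F [-0.38  1.05 -0.35] w 2.1816779580925526e-05
roller x 116.6 skew 0.001 dz -0.3 n 806/820 y -41.83455848247031 41.973978302130114
[ 0.06647975 -0.02101285 -0.13428744  1.4624591   0.05156557  3.14030417]
tip z -41.83569663101061 xmax 10.857757811327911 y -14.369731170456081 13.174748336368427
cap 1374 [69.5860246  72.00914056] [ 88.61535038 113.07224795] 72.55392225821849
[ 77.39649416 107.65188767]
```

View pics/w3.png

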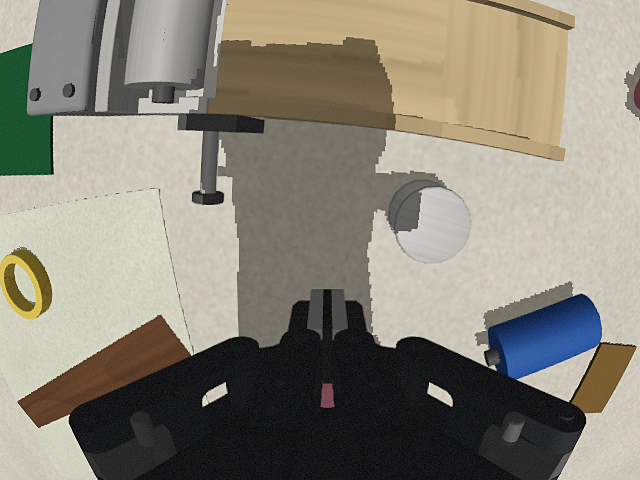

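>>> jog_arm --deltas '[{"translation": [0,0,0],"turn": -7,"claw": 0},{"translation": [0,0,0],"turn": -7,"claw": 0},{"translation": [0,0,0],"turn": -7,"claw": 0},{"translation": [0,0,0],"turn": -7,"claw": 0},{"translation": [0,0,0],"turn": -7,"claw": 0},{"translation": [0,0,0],"turn": -7,"claw": 0},{"translation": [0,0,0],"turn": -7,"claw": 0},{"translation": [0,0,0],"turn": -7,"claw": 0},{"translation": [0,0,0],"turn": -7,"claw": 0},{"translation": [0,0,0],"turn": -7,"claw": 0}]'

```text
clock: 21.02
tcp_pos: [0.5059, 0.0541, 0.0898]
eef_rot: [[0.265, 0.964, -0.009], [0.963, -0.265, 0.051], [0.047, -0.022, -0.999]]
wrist_force: [-0.1, -0.7, 0.3]
width: -0.0003
grip_force: 0.0
```

```bash
python3 -c "
from h import *
p,R=status(); print(R.round(3),manip.get_state()['joints'])
im,d=viewer.get_image('scene'); W=cloud('scene',d); q=(W[...,:2]-ramp[:2])@Rr()*1e3; z=W[...,2]*1e3
k=(abs(q[...,0]-81)<14)&(q[...,1]>96)&(q[...,1]<125)&(z>45)&(z<75); print('cap',k.sum(),q[k].min(0),q[k].max(0),z[k].max(),np.median(q[k],0))
"
```

```text
t 21.0167 ramp xy z [  8.1 139.7] 89.8 yaw err -13.6 F [-0.07 -0.72  0.3 ] w -0.0003138150181014345
[[ 0.265  0.964 -0.009]
 [ 0.963 -0.265  0.051]
 [ 0.047 -0.022 -0.999]] [ 0.07367791 -0.02085086 -0.13417566  1.46234874  0.05169133  1.9126288 ]
cap 60 [74.74827526 96.20812335] [ 92.59611633 113.45083039] 72.75200458035268 [ 85.76740263 106.10152494]
```

>>> jog_arm --deltas '[{"translation": [0,0,0],"turn": -6.8,"claw": 0},{"translation": [0,0,0],"turn": -6.8,"claw": 0},{"translation": [0.02,0,0],"turn": 0,"claw": 0},{"translation": [0.025,0,0],"turn": 0,"claw": 0},{"translation": [0.025,0,0],"turn": 0,"claw": 0},{"translation": [0,0,0.02],"turn": 0,"claw": 0},{"translation": [0,0,0.025],"turn": 0,"claw": 0},{"translation": [0,0,0.022],"turn": 0,"claw": 0},{"translation": [0,0,0.012],"turn": 0,"claw": 0},{"translation": [0,0,0],"turn": 0,"claw": 0}]'

```text
clock: 21.9
tcp_pos: [0.5062, 0.1273, 0.0118]
eef_rot: [[0.04, 0.999, -0.013], [0.998, -0.039, 0.05], [0.05, -0.015, -0.999]]
wrist_force: [-0.0, 0.3, -0.1]
width: -0.0002
grip_force: 0.0
```

```bash
python3 -c "
from h import *
p,R=status(); print(R.round(3)); t=p-.042*R[:,2]; print('tip',Rr().T@(t[:2]-ramp[:2]),t[2])
"
```

```text
t 21.9 ramp xy z [ 81.3 141.8] 11.8 yaw err -0.49 F [-0.02  0.34 -0.06] w -0.00017276024523144227
[[ 0.04   0.999 -0.013]
 [ 0.998 -0.039  0.05 ]
 [ 0.05  -0.015 -0.999]]
tip [0.079204   0.14118072] 0.053718026456841345
```

>>> jog_arm --deltas '[{"translation": [0.001,0.006,0],"turn": 0,"claw": 0},{"translation": [0,0.005,0],"turn": 0,"claw": 0},{"translation": [0,0.004,0],"turn": 0,"claw": 0},{"translation": [0,0.004,0],"turn": 0,"claw": 0},{"translation": [0,0.004,0],"turn": 0,"claw": 0},{"translation": [0,0.004,0],"turn": 0,"claw": 0},{"translation": [0,0.004,0],"turn": 0,"claw": 0},{"translation": [0,0.004,0],"turn": 0,"claw": 0},{"translation": [0,0.003,0],"turn": 0,"claw": 0},{"translation": [0,0.003,0],"turn": 0,"claw": 0}]'

```text
clock: 22.73
tcp_pos: [0.5494, 0.1263, 0.014]
eef_rot: [[0.039, 0.999, -0.009], [0.998, -0.039, 0.051], [0.051, -0.011, -0.999]]
wrist_force: [-1.0, -0.3, 1.8]
width: -0.0005
grip_force: 1.2
```

```bash
cat >> h.py <<'E'
def bolt(pic=None):
    im,d=viewer.get_image('scene'); W=cloud('scene',d); q=(W[...,:2]-ramp[:2])@Rr()*1e3; z=W[...,2]*1e3
    k=(abs(q[...,0]-81)<5)&(abs(q[...,1])<46)&(z>55)&(z<70); print('tip in channel',k.sum(),np.percentile(q[k][:,1],[2,98]) if k.any() else '')
    if pic: cv2.imwrite(pic,cv2.resize(im[240:400,280:440],None,fx=3.7,fy=3.7,interpolation=2))
E
python3 -c "
from h import *
status(); bolt(); roller()
"
```

```text
t 22.7333 ramp xy z [81.7 98.5] 14.0 yaw err -0.46 F [-0.98 -0.28  1.79] w -0.0005050704155994852
tip in channel 26 [33.59803641 45.49309835]
roller x 116.3 skew -0.030 dz -0.2 n 788/838 y -41.94615406263588 41.917839872074595
```

>>> jog_arm --deltas '[{"translation": [0,0.002,0],"turn": 0,"claw": 0},{"translation": [0,0.002,0],"turn": 0,"claw": 0},{"translation": [0,0.0015,0],"turn": 0,"claw": 0},{"translation": [0,0.001,0],"turn": 0,"claw": 0},{"translation": [0,0.001,0],"turn": 0,"claw": 0}]'

```text
clock: 23.25
tcp_pos: [0.5566, 0.1261, 0.0139]
eef_rot: [[0.039, 0.999, -0.009], [0.998, -0.039, 0.051], [0.051, -0.011, -0.999]]
wrist_force: [-2.8, 0.8, 0.6]
width: -0.0002
grip_force: 1.1
```

```bash
python3 -c "
from h import *
status(); bolt()
"
```

```text
t 23.25 ramp xy z [81.7 91.3] 13.9 yaw err -0.46 F [-2.76  0.77  0.57] w -0.00015623284088652365
tip in channel 35 [25.93260868 45.19127845]
```

>>> jog_arm --deltas '[{"translation": [0,0.001,0],"turn": 0,"claw": 0},{"translation": [0,0.001,0],"turn": 0,"claw": 0},{"translation": [0,0.0005,0],"turn": 0,"claw": 0}]'

```text
clock: 23.55
tcp_pos: [0.5571, 0.1261, 0.0138]
eef_rot: [[0.039, 0.999, -0.013], [0.998, -0.039, 0.051], [0.051, -0.015, -0.999]]
wrist_force: [-13.4, 1.0, 6.7]
width: 0.0001
grip_force: 7.3
```

>>> jog_arm --deltas '[{"translation": [0,-0.004,0],"turn": 0,"claw": 0},{"translation": [0,-0.012,0],"turn": 0,"claw": 0},{"translation": [0,-0.02,0],"turn": 0,"claw": 0},{"translation": [0,-0.02,0],"turn": 0,"claw": 0},{"translation": [0,0,-0.03],"turn": 0,"claw": 0},{"translation": [0,0,-0.04],"turn": 0,"claw": 0},{"translation": [0,0,-0.04],"turn": 0,"claw": 0},{"translation": [0,-0.03,0],"turn": 0,"claw": 0},{"translation": [0,-0.02,0],"turn": 0,"claw": 0},{"translation": [0,0,0],"turn": 0,"claw": 0}]'

```text
clock: 24.38
tcp_pos: [0.4527, 0.1246, 0.1266]
eef_rot: [[0.039, 0.999, -0.006], [0.998, -0.039, 0.052], [0.051, -0.008, -0.999]]
wrist_force: [0.3, -0.3, -0.3]
width: -0.0001
grip_force: 0.0
```

```bash
python3 -c "
from h import *
status(); bolt('pics/f.png'); roller()
"
```

```text
t 24.3833 ramp xy z [ 76.9 195.1] 126.6 yaw err -0.43 F [ 0.3  -0.33 -0.29] w -0.00010999166479101993
tip in channel 32 [26.24170903 45.19773213]
roller x 116.0 skew -0.040 dz -0.1 n 781/857 y -41.760236654406654 41.95366147071574
```

View pics/f.png

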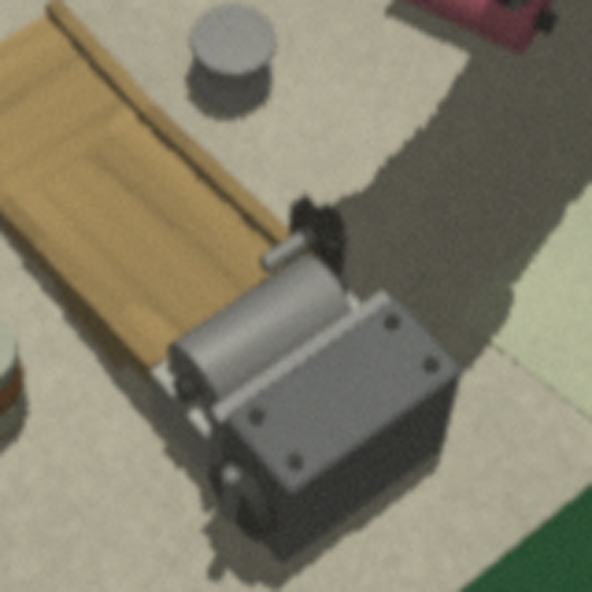

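The roller lies in its seat against the stop plate, around (265,330). The bolt is across behind it at (285,250), and the arm is clear.

```bash
python3 -c "
from h import *
print(workorder.hand_in())"
```

```text
the job is handed in; nothing more can be done
None
```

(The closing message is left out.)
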